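# Make up two glazing kits in the pottery studio

## Robot

A 6-joint arm with a two-finger parallel gripper is mounted at the origin on the work surface. World frame = base frame: x ahead of the robot, y to its left, z up, the work surface at z = 0. Lengths are in m, angles in degrees, forces in N, time in s.
With the tool pointing down it reaches from about 0.325 to 0.875 m from the base axis. Payload 4.4 kg.
Tool frame: the origin (TCP) lies on the mounting face of the last link; the fingertips stand ctrl.tips_ahead ahead of it and the grasp point (between the pads) lies 155 mm ahead of it (ctrl.tips_ahead is the distance from the TCP to the fingertips, in m); z points along the fingers, y is the line along which they close (so a half turn about z gives the same grasp; the last joint's range is limited). The gripper opens to 85 mm and grips with 20 to 120 N. Pads are 22 mm wide; open, the fingers measure 114 mm over their backs; the gripper's body (76 mm by 85 mm) begins 54 mm behind the grasp point. The pads swing forward as they close: fully open they stand 13 mm farther back than shut.
Start: joints at [66.033, 11.837, 88.321, -0, 79.842, -8.623], TCP at [0.152, 0.555, 0.405] pointing down, gripper open.
Joint ranges: [-156.59, 156.59], [-49.26, 127.26], [12.9, 141.05], [-63.56, 243.56], [4.71, 150.69], [-161.64, 161.64]. Speed limits (degrees/s): [159.86, 159.86, 180, 180, 180, 180].

## Interface

Orientations are given as a 3x3 rotation matrix whose columns are the frame's x, y, z axes.
In Python, from plant import ctrl gives the robot as it stands. Calls block until the motion is done:
- ctrl.goto(position, orientation): joint-space move of the TCP to a pose.
- ctrl.move_l(position, ori=None, vel=0.15, threshold=None): straight line of the TCP; ori=None keeps the orientation; vel is the mean speed in m/s. With threshold (N) it stops when the force on the tool has changed by that much, and returns True; else False.
- ctrl.move_joints(angles): joint-space move.
- ctrl.set_gripper(opening, strength=None): opening from 0.0 (shut) to 1.0 (fully open); strength is the grip in N (None keeps the last); returns when the fingers have stopped.
- ctrl.dwell(seconds).
- ctrl.solve_ik(position, orientation): joint angles nearest the present ones, or None.
- ctrl.read_state(): the state.
- ctrl.camera(name): name is "scene" or "side" or "wrist"; returns the picture (420x560x3 uint8, red, green, blue); there is no depth.
- ctrl.calibration(name): a dict with "K" (3x3 intrinsics, pixels), "rvec" (rotation vector, rad) and "tvec" (3), from world to camera coordinates, as OpenCV has them; the wrist camera has in their place "T_tool_cam" (4x4, takes a point from camera to tool coordinates, whose origin is the TCP and whose axes are the flange's). Camera axes: x right, y down, z forward; pixel columns grow to the right and rows downward; lengths in m; the calibration is good to about 2 mm. The wrist camera is an equidistant fisheye: a pixel r from the principal point sees the ray r / f radians off the axis. A picture is of the moment at which its call begins: read the wrist's pose just before it. calibration takes no time and is no camera call.
A pose or a line that the arm cannot do raises ctrl.IKError and nothing moves.
- ctrl.job_done(): hands the job in; it is judged then, once.
Trained networks look in the newest picture that a camera, given by its name, has taken for a name from the list of things; names that differ only in an ending like _2 or _b are one class to them, and where a whole thing is asked for, a point or a joint stands for the part that bears it (a point fixed in the world has none). Each returns a list of dicts, best first, with "confidence" (0 to 1); they miss things now and then, are a little off and sometimes report something else, mostly with a low value. They report only what shows in the picture. A call takes as long as a camera call. They do not tell look-alikes from the thing itself.
- ctrl.find_in(label, camera): "uv" ([column, row] in pixels, amid what is visible of it).
- ctrl.outline_of(label, camera): "pixels" (420x560 bool, what is visible of it) and "uv" ([column, row] in pixels, amid what is visible of it).
The state is a dict: "clock": time; "qpos": joint angles; "joint_vel": joint speeds; "joint_efforts": joint torques, N m; "ee_pos": TCP position; "tcp_rot": TCP orientation; "contact_force": force on the tool from outside, world axes, zero at the start; "moment": the same for the moment, N m; "opening": opening from 0.0 (shut) to 1.0 (fully open); "grip_force": force on a finger pad.
Only numpy, scipy, OpenCV 4.12 (cv2) and the standard library are available. Lean on these libraries where they do the work, as an engineer would, in place of code of your own. Each camera call takes 0.05 s, during which the arm holds its last target. There are 200 camera calls.

## Task

Make up the two glazing kits from the stock on the plywood board: the small tray gets the round bauble and the squat black-lidded jar, the large tray gets the egg, the slim nozzle bottle and the white beaker. Stand everything upright in its pocket: each ornament in the tray's cone-shaped dimple, the bottle in the narrow round well, the jar and the beaker in the wide wells. The bauble and the egg are thin fired clay, so hold them lightly and set them down gently without pressing or tipping them, and leave the raw clay pinch pot and the roll of tape where they are.

Things in the scene. Friction and masses are not known exactly. Their poses are not given: they have to be found in the camera images.
- bauble: Round bauble, thin reddish clay: 52 mm ball, small flat foot, 16 mm collar on top, 56 mm high, 50 g. Origin: centre of underside, z up; at first upright on the plywood board (top at 12 mm). Ball centre at z = 23.6 mm. Seated in a dimple its origin is 15 mm above the tray's underside. Fragile: grip it with at most 40 N, press it on a tray with at most 25 N, no drop over 1 cm, no tipping.
- egg: Egg, thin reddish fired clay: 46 mm wide, 67 mm high, blunt end with small flat foot down, 50 g. Origin: centre of underside, z up; at first upright on the plywood board (top at 12 mm). Widest at z = 25.8 mm. Seated in a dimple its origin is 12 mm above the tray's underside. Fragile: grip it with at most 40 N, press it on a tray with at most 25 N, no drop over 1 cm, no tipping.
- jar: Squat straight jar of pale glaze with a black screw lid, 50 mm in diameter, 48 mm high, about 110 g. Origin: centre of underside, z up; at first upright on the plywood board (top at 12 mm). 
- bottle: Slim white squeeze bottle with a black nozzle, body 34 mm in diameter and straight up to 58 mm, 88 mm high over the nozzle, about 90 g. Origin: centre of underside, z up; at first upright on the plywood board (top at 12 mm). 
- beaker: Plain white ceramic beaker, open at the top, straight, 50 mm in diameter, 60 mm high, wall 3 mm, about 120 g. Origin: centre of underside, z up; at first upright on the plywood board (top at 12 mm). 
- tray_small: Small kit tray, white, grey insert, 174 x 124 mm, two pockets: dimple at x = -42 mm, wide well (64 mm across, floor at z = 4 mm) at x = +36 mm. Fixed to the table. Origin: centre of underside, z up, x along the row of pockets (y = 0). Rims of all pockets at z = 22 mm. Dimple: 45-degree cone, 40 mm wide at the rim. A brush lies flush at y = 47.
- tray_large: Large kit tray, white, grey insert, 244 x 124 mm, three pockets: dimple at x = -78 mm, narrow well (48 mm across) at x = -4, wide well (64 mm) at x = +73; well floors at z = 4 mm. Fixed to the table. Origin: centre of underside, z up, x along the row of pockets (y = 0). Rims of all pockets at z = 22 mm. Dimple: 45-degree cone, 40 mm wide at the rim. A brush lies flush at y = 47.
- pinch_pot: Bystander: small grey pinch pot of raw clay, round bowl 58 mm in diameter, 36 mm high, on the plywood board among the stock. Origin: centre of underside. Must stay where it is.
- tape_roll: Bystander: roll of brown packing tape lying flat on the table beyond the work, 90 mm outside, 70 mm inside, 48 mm high. Origin: centre of underside. Must stay where it is.
There are look-alikes about, which are no part of the job. Leave any red or turquoise look-alike of the jar alone.

How it is judged:
By the outcome, as a careful person would: the job done as asked, in the order asked, and still so for the second after the job is handed in, with the robot touching nothing.
It also fails if it takes over 128 s, if anything falls off the work surface, if the arm or the gripper's body presses on something with over 40 N, if the wrist force passes 120 N, or if a joint passes its speed limit or range.

## Working session

There is one attempt and no reset: what is moved stays moved. The work goes in short steps, each a Python script; the robot and the scene stay as the last script left them, time stands still between calls to the robot, and variables do not carry over. Pictures are saved under pics/ and viewed, at most 14 in all, crops included, and the job is handed in when it is done.

```bash
ls; mkdir -p pics
python3 - <<'E'
from plant import ctrl
import cv2
s=ctrl.read_state();print(s['clock'],s['ee_pos'],s['opening'],ctrl.tips_ahead)
ims=[]
for c in ['scene','side']:
    im=ctrl.camera(c);cv2.imwrite(f'pics/{c}0.png',im[:,:,::-1])
    k=ctrl.calibration(c);print(c,{a:b.round(3).tolist() if hasattr(b,'round') else b for a,b in k.items()})
    for l in ['bauble','egg','jar','bottle','beaker','tray_small','tray_large','pinch_pot','tape_roll']:
        print(l,[([round(float(x)) for x in d['uv']],round(float(d['confidence']),2)) for d in ctrl.find_in(l,c)])
print(ctrl.calibration('wrist'))
E
```

```text
pics
0.0 [0.15200961 0.55417425 0.40350687] 1.0008569376108705 0.1734
scene {'K': [[453.791, 0.0, 274.025], [0.0, 453.791, 207.915], [0.0, 0.0, 1.0]], 'rvec': [2.069, 0.719, -0.353], 'tvec': [-0.434, -0.111, 1.486]}
bauble [([314, 171], 0.67)]
egg [([302, 181], 0.56)]
jar [([277, 177], 0.85), ([309, 147], 0.66), ([256, 162], 0.57), ([269, 151], 0.55)]
bottle []
beaker [([339, 177], 0.85), ([277, 178], 0.68), ([301, 182], 0.65)]
tray_small [([184, 284], 0.66)]
tray_large [([280, 240], 0.68), ([331, 195], 0.24)]
pinch_pot [([329, 194], 0.8)]
tape_roll [([370, 218], 0.88)]
side {'K': [[524.884, 0.0, 278.715], [0.0, 524.884, 204.889], [0.0, 0.0, 1.0]], 'rvec': [2.342, -0.775, 0.298], 'tvec': [-0.371, 0.289, 1.1]}
bauble [([203, 149], 0.74), ([229, 134], 0.33)]
egg [([230, 172], 0.83)]
jar [([145, 140], 0.93), ([146, 201], 0.86), ([204, 189], 0.81), ([125, 183], 0.8)]
bottle [([176, 164], 0.86)]
beaker []
tray_small [([364, 307], 0.8)]
tray_large [([314, 220], 0.68)]
pinch_pot [([258, 156], 0.65)]
tape_roll [([308, 140], 0.81), ([313, 220], 0.42)]
{'K': array([[325.1922621 ,   0.        , 281.83155938],
       [  0.        , 325.1922621 , 209.98745084],
       [  0.        ,   0.        ,   1.        ]]), 'T_tool_cam': array([[-5.63570612e-06, -9.56149142e-01, -2.92880211e-01,
         7.38801573e-02],
       [ 9.99999789e-01,  1.84748553e-04, -6.22380308e-04,
        -8.93712090e-04],
       [ 6.49197592e-04, -2.92880153e-01,  9.56148940e-01,
         3.04507557e-02],
       [ 0.00000000e+00,  0.00000000e+00,  0.00000000e+00,
         1.00000000e+00]])}
```

View pics/scene0.png

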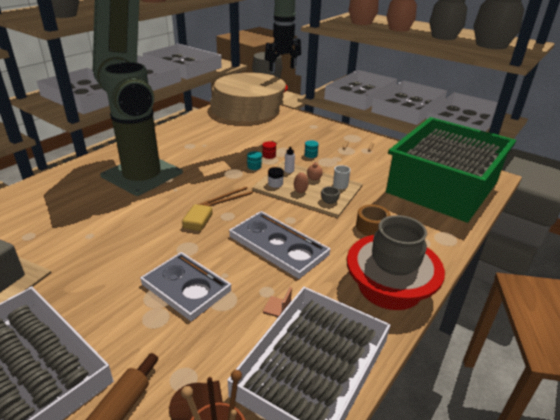

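View pics/side0.png

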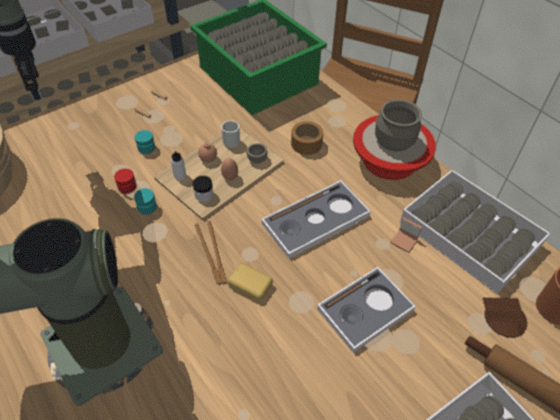

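The scene picture shows the stock on the board: jar with black lid (277,177), bottle (290,160), egg (302,181), bauble (314,171), beaker (341,177) and pinch pot (329,194). The look-alike jars are red (269,150) and turquoise (254,161) and (311,149). In the side picture the wanted things are jar (204,189), bottle (178,165), bauble (207,152), egg (230,170) and beaker (231,134), with the look-alikes at (125,181), (146,200) and (145,142). Next I'll triangulate these roughly.

```bash
cat > h.py <<'E'
from plant import ctrl
import numpy as np, cv2
CAL={c:ctrl.calibration(c) for c in ('scene','side','wrist')}
def shot(c):
    s=ctrl.read_state(); T=np.eye(4); T[:3,:3]=s['tcp_rot']; T[:3,3]=s['ee_pos']
    return ctrl.camera(c), T
def rays(c,uv,T=None):
    "camera centre and unit rays (world) for pixels"
    uv=np.atleast_2d(np.asarray(uv,float)); k=CAL[c]; K=k['K']
    if c=='wrist':
        p=(uv-K[:2,2])/K[0,0]; th=np.linalg.norm(p,axis=1,keepdims=True)
        d=np.hstack([p*np.sinc(th/np.pi),np.cos(th)]); M=T@k['T_tool_cam']
        return M[:3,3], d@M[:3,:3].T
    R=cv2.Rodrigues(np.array(k['rvec'],float))[0]; t=np.array(k['tvec'],float).ravel()
    d=np.c_[(uv-K[:2,2])/K[0,0],np.ones(len(uv))]; d/=np.linalg.norm(d,axis=1,keepdims=True)
    return -R.T@t, d@R
def tri(obs):
    "obs: list of (c,uv,T) -> point, rms miss"
    A=[];b=[]
    for c,uv,T in obs:
        o,d=rays(c,uv,T); P=np.eye(3)-np.outer(d[0],d[0]); A.append(P); b.append(P@o)
    A=np.vstack(A);b=np.hstack(b); x=np.linalg.lstsq(A,b,rcond=None)[0]
    return x, np.sqrt(((A@x-b)**2).sum()/len(obs))
def plane(c,uv,T,z):
    o,d=rays(c,uv,T); return (o+d*((z-o[2])/d[:,2])[:,None])[:,:2]
def proj(c,P,T=None):
    P=np.atleast_2d(P).astype(float); k=CAL[c];K=k['K']
    if c=='wrist':
        M=np.linalg.inv(T@k['T_tool_cam']); q=P@M[:3,:3].T+M[:3,3]
        r=np.linalg.norm(q[:,:2],axis=1); th=np.arctan2(r,q[:,2])
        return q[:,:2]/np.maximum(r,1e-9)[:,None]*th[:,None]*K[0,0]+K[:2,2]
    return cv2.projectPoints(P,np.array(k['rvec'],float),np.array(k['tvec'],float),K,None)[0].reshape(-1,2)
def down(yaw):
    "tool z down; tool y (closing line) at angle yaw (deg) in world"
    a=np.radians(yaw); y=np.array([np.cos(a),np.sin(a),0]); z=np.array([0,0,-1.]); 
    return np.c_[np.cross(y,z),y,z]
E
python3 - <<'E'
from h import *
S=dict(bauble=(314,172),egg=(302,182),jar=(276,177),bottle=(290,161),beaker=(342,177),pot=(329,194),tape=(373,219),red=(269,150),tq1=(254,161),tq2=(311,149),ts=(185,284),tl=(279,243))
D=dict(bauble=(207,152),egg=(230,170),jar=(204,189),bottle=(179,166),beaker=(231,135),pot=(257,154),tape=(307,138),red=(125,181),tq1=(146,200),tq2=(145,142),ts=(366,308),tl=(316,219))
for n in S:
    x,e=tri([('scene',S[n],None),('side',D[n],None)]); print(n,x.round(3),round(e,4))
print(ctrl.read_state()['tcp_rot'].round(3).tolist())
for o in (1,.6,.4): ctrl.set_gripper(o); print(o,ctrl.tips_ahead,ctrl.read_state()['opening'],ctrl.read_state()['clock'])
E
```

```text
bauble [0.462 0.32  0.037] 0.0008
egg [0.475 0.228 0.043] 0.004
jar [0.387 0.215 0.035] 0.0019
bottle [0.372 0.311 0.047] 0.001
beaker [0.551 0.339 0.041] 0.0023
pot [0.568 0.237 0.036] 0.0011
tape [0.725 0.216 0.027] 0.0024
red [0.24  0.368 0.023] 0.0002
tq1 [0.252 0.274 0.024] 0.0021
tq2 [0.351 0.469 0.024] 0.0002
ts [ 0.497 -0.273  0.011] 0.0006
tl [ 0.571 -0.012  0.006] 0.0023
[[-0.964, 0.265, 0.0], [0.265, 0.964, 0.0], [0.0, 0.0, -1.0]]
1 0.1734 0.9993916748542627 1.2167
0.6 0.1734 0.5993620293717975 1.65
0.4 0.1734 0.4002203118658364 1.9583
```

```bash
cat >> h.py <<'E'
from scipy.optimize import least_squares
def ball(r,zc,h): 
    z=np.linspace(max(0,zc-r),min(h,zc+r),15); return [(zz,np.sqrt(max(0,r*r-(zz-zc)**2))) for zz in z]
PROF=dict(bauble=ball(.026,.0236,.049)+[(.056,.008)],egg=ball(.023,.0258,.0258)+[(.0258+.0412*s,.023*np.sqrt(1-s*s)) for s in np.linspace(0,1,12)],
 jar=[(0,.025),(.048,.025)],bottle=[(0,.017),(.058,.017),(.088,.003)],beaker=[(0,.025),(.06,.025)],pinch_pot=[(0,.015),(.012,.027),(.02,.029),(.036,.026)])
A_=np.linspace(0,2*np.pi,24,endpoint=False)
def pts(n): return np.vstack([np.c_[r*np.cos(A_),r*np.sin(A_),np.full(24,z)] for z,r in PROF[n]])
def box(uv): return np.r_[uv.min(0),uv.max(0)]
def fit(n,obs,x0):
    "obs: list of (c,mask,T); match silhouette boxes -> origin xyz, rms px"
    B=[]
    for c,m,T in obs:
        v,u=np.nonzero(m); B.append(np.r_[np.percentile(u,.3),np.percentile(v,.3),np.percentile(u,99.7),np.percentile(v,99.7)])
    p=pts(n)
    f=lambda x: np.concatenate([box(proj(c,p+x,T))-b for (c,m,T),b in zip(obs,B)])
    s=least_squares(f,np.r_[x0,.012],loss='soft_l1',f_scale=1.5); return s.x,np.sqrt((f(s.x)**2).mean())
E
cat > look.py <<'E'
from h import *; import pickle
R0={'bauble':(.462,.32),'egg':(.475,.228),'jar':(.387,.215),'bottle':(.372,.311),'beaker':(.551,.339),'pinch_pot':(.568,.237)}
obs={n:[] for n in R0}
for i,p in enumerate([(.40,.27,.38),(.52,.27,.38)]):
    ctrl.goto(p,down(90)); ctrl.dwell(.2)
    im,T=shot('wrist'); cv2.imwrite(f'pics/board{i}.png',im[:,:,::-1])
    for n in R0:
        q=proj('wrist',np.r_[R0[n],.04],T)[0]
        c=[d for d in ctrl.outline_of(n,'wrist') if np.linalg.norm(d['uv']-q)<30]
        if c: obs[n].append(('wrist',c[0]['pixels'],T))
        else: print('no',n,i,q)
for n in R0:
    if obs[n]: print(n,len(obs[n]),*[np.round(a,4) for a in fit(n,obs[n],R0[n])])
tr=[]
for i,p in enumerate([(.56,-.13,.42),(.48,-.10,.42)]):
    ctrl.goto(p,down(90)); ctrl.dwell(.2)
    im,T=shot('wrist'); cv2.imwrite(f'pics/tray{i}.png',im[:,:,::-1])
    o={n:[(d['uv'],d['confidence'],d['pixels']) for d in ctrl.outline_of(n,'wrist')] for n in('tray_small','tray_large')}
    tr.append((im,T,o))
    for n in o: print(i,n,[(np.round(a),round(b,2),c.sum()) for a,b,c in o[n]])
pickle.dump((obs,tr),open('obs.pkl','wb')); print(ctrl.read_state()['clock'])
E
python3 look.py; python3 -c "
import cv2
cv2.imwrite('pics/v1.png',cv2.imread('pics/board0.png'))"
```

```text
no pinch_pot 1 [250.5170232 236.243294 ]
bauble 2 [0.464  0.3201 0.0023] 0.9876
egg 2 [0.4748 0.2254 0.001 ] 0.9694
jar 2 [0.3856 0.2149 0.0086] 1.2569
bottle 2 [0.3695 0.3106 0.0118] 1.0642
beaker 2 [ 0.5574  0.3388 -0.0013] 13.9353
pinch_pot 1 [ 0.5814  0.2398 -0.0017] 0.8883
0 tray_small [(array([167., 126.]), 0.76, np.int64(14221))]
0 tray_large [(array([374., 175.]), 0.88, np.int64(18516))]
1 tray_small [(array([152., 189.]), 0.59, np.int64(12369))]
1 tray_large [(array([356., 216.]), 0.78, np.int64(13771))]
7.65
```

View pics/board0.png

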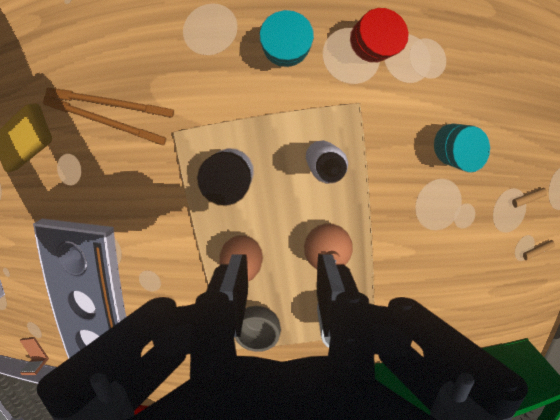

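View pics/tray0.png

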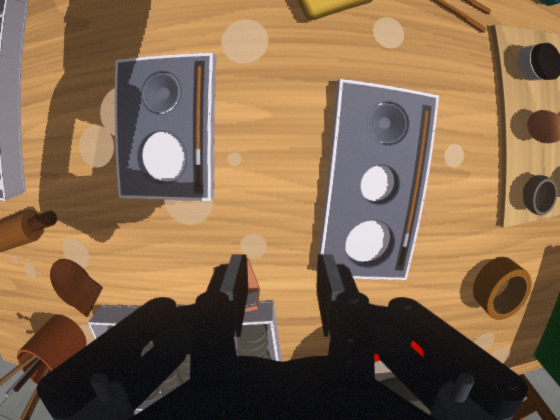

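The board0 view shows the black-lidded jar (224,178), bottle (328,160), egg (241,258), bauble (328,247) and pot (257,328). The turquoise and red look-alikes are off the board. In tray0 the large tray's pockets are at (389,123), (378,183) and (368,242), and the small tray's are at (161,93) and (163,157), with the brushes on the right side.

```bash
cat > tray.py <<'E'
from h import *; import pickle
obs,tr=pickle.load(open('obs.pkl','rb'))
POCK=dict(tray_small=[(-.042,.020),(.036,.032)],tray_large=[(-.078,.020),(-.004,.024),(.073,.032)])
out={}
for n in POCK:
    for h in (0,.022,.026,.03,.036):
        r=[]
        for im,T,o in tr:
            m=o[n][0][2].astype(np.uint8); cs=max(cv2.findContours(m,0,cv2.CHAIN_APPROX_NONE)[0],key=cv2.contourArea)[:,0]
            r.append(cv2.minAreaRect((plane('wrist',cs,T,h)*1000).astype(np.float32)))
        print(n,h,[(np.round(a[0],1).tolist(),np.round(a[1],1).tolist(),round(a[2],1)) for a in r])
# triangulated floors: white discs (wells) -> seen from both views
for n in POCK:
    P=[]
    for im,T,o in tr:
        m=cv2.morphologyEx(o[n][0][2].astype(np.uint8),cv2.MORPH_CLOSE,np.ones((9,9)))
        m=cv2.erode(m,np.ones((15,15)))
        w=((im.min(2)>170)&(m>0)).astype(np.uint8)
        k,_,st,ce=cv2.connectedComponentsWithStats(w); P.append(sorted([(st[i,4],*ce[i].round(1)) for i in range(1,k) if st[i,4]>150],reverse=True)[:3])
    print(n,P)
E
python3 tray.py
```

```text
tray_small 0 [([498.8, -279.4], [137.2, 185.2], 87.6), ([502.9, -280.6], [137.9, 185.3], 87.6)]
tray_small 0.022 [([498.1, -270.9], [129.4, 174.7], 87.6), ([497.5, -270.5], [130.1, 174.9], 87.6)]
tray_small 0.026 [([498.0, -269.4], [128.0, 172.8], 87.6), ([496.5, -268.6], [128.7, 173.0], 87.6)]
tray_small 0.03 [([497.8, -267.9], [126.6, 170.9], 87.6), ([495.5, -266.8], [127.3, 171.1], 87.6)]
tray_small 0.036 [([497.6, -265.6], [124.5, 168.1], 87.6), ([494.0, -264.0], [125.2, 168.2], 87.6)]
tray_large 0 [([575.3, -8.4], [135.4, 258.6], 85.6), ([578.8, -9.3], [134.1, 259.8], 85.7)]
tray_large 0.022 [([570.3, -15.3], [127.7, 244.0], 85.6), ([569.1, -14.5], [126.6, 245.1], 85.7)]
tray_large 0.026 [([569.3, -16.6], [126.3, 241.4], 85.6), ([567.3, -15.4], [125.2, 242.5], 85.7)]
tray_large 0.03 [([568.4, -17.8], [125.0, 238.7], 85.6), ([565.6, -16.4], [123.8, 239.8], 85.7)]
tray_large 0.036 [([567.1, -19.7], [122.9, 234.7], 85.6), ([562.9, -17.8], [121.8, 235.8], 85.7)]
tray_small [[(np.int32(1514), np.float64(162.7), np.float64(155.6))], [(np.int32(651), np.float64(153.0), np.float64(224.3))]]
tray_large [[(np.int32(1184), np.float64(364.6), np.float64(240.8)), (np.int32(713), np.float64(373.8), np.float64(183.1))], [(np.int32(557), np.float64(349.0), np.float64(241.6))]]
```

```bash
cat >> h.py <<'E'
TR=dict(small=(.498,-.2728,-2.4),large=(.5697,-.0135,-4.35))
PK=dict(bauble=('small',-.042),jar=('small',.036),egg=('large',-.078),bottle=('large',-.004),beaker=('large',.073))
def pocket(n):
    t,x=PK[n]; X,Y,a=TR[t]; a=np.radians(a); return np.array([X+x*np.cos(a),Y+x*np.sin(a)])
E
python3 - <<'E'
from h import *; import pickle
obs,tr=pickle.load(open('obs.pkl','rb')); a=np.linspace(0,2*np.pi,60)
ims=[]
for im,T,o in tr:
    im=im[:,:,::-1].copy(); big=cv2.resize(im,None,fx=2,fy=2,interpolation=cv2.INTER_CUBIC)
    for n,r in dict(bauble=.02,jar=.032,egg=.02,bottle=.024,beaker=.032).items():
        p=pocket(n); q=proj('wrist',np.c_[p[0]+r*np.cos(a),p[1]+r*np.sin(a),np.full(60,.022)],T)
        cv2.polylines(big,[np.int32(q*2+.5)],True,(0,255,0),1)
    ims.append(big[80:580,200:900] if not ims else big[180:580,200:900])
cv2.imwrite('pics/ov.png',ims[0])
E
```

```text
(no output)
```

View pics/ov.png

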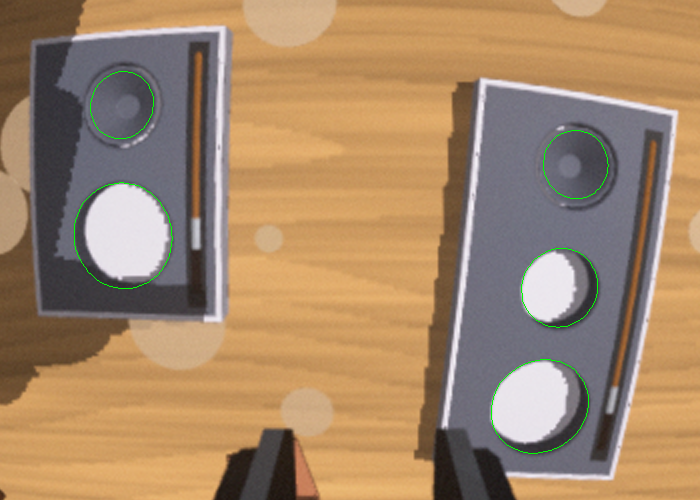

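The pockets overlay the image within about 1 mm. Next come clear views of bauble, egg, beaker and pot without the fingers in front, which double as the close check.

```bash
cat > look2.py <<'E'
from h import *; import pickle
obs,tr=pickle.load(open('obs.pkl','rb'))
R0={'bauble':(.464,.32),'egg':(.475,.226),'beaker':(.555,.339),'pinch_pot':(.575,.238),'jar':(.3856,.2149),'bottle':(.3695,.3106)}
new={n:[] for n in R0}
for i,p in enumerate([(.60,.27,.38),(.66,.27,.38)]):
    ctrl.goto(p,down(90)); ctrl.dwell(.2)
    im,T=shot('wrist'); cv2.imwrite(f'pics/boardb{i}.png',im[:,:,::-1])
    for n in ('bauble','egg','beaker','pinch_pot'):
        q=proj('wrist',np.r_[R0[n],.04],T)[0]
        c=[d for d in ctrl.outline_of(n,'wrist') if np.linalg.norm(d['uv']-q)<25]
        if c: new[n].append(('wrist',c[0]['pixels'],T))
        else: print('no',n,i,q)
for n in R0:
    sets={'new':new[n],'new+1':new[n]+obs[n][1:2],'old':obs[n]}
    for k,s in sets.items():
        if s: print(n,k,len(s),*[np.round(a,4) for a in fit(n,s,R0[n])])
pickle.dump(new,open('new.pkl','wb')); print(ctrl.read_state()['clock'])
E
python3 look2.py
```

```text
bauble new 2 [ 0.4581  0.3221 -0.0111] 8.9338
bauble new+1 3 [0.4623 0.3197 0.0036] 7.9477
bauble old 2 [0.4637 0.3199 0.0023] 0.9874
egg new 2 [ 0.4697  0.2237 -0.0078] 6.6702
egg new+1 3 [0.4725 0.2253 0.003 ] 5.9654
egg old 2 [0.4745 0.2253 0.001 ] 0.9682
beaker new 2 [ 0.5504  0.3395 -0.    ] 1.0752
beaker new+1 3 [0.5512 0.3384 0.0045] 1.706
beaker old 2 [ 0.5571  0.3386 -0.0014] 13.9365
pinch_pot new 2 [0.5706 0.2387 0.0096] 0.8244
pinch_pot new+1 2 [0.5706 0.2387 0.0096] 0.8244
pinch_pot old 1 [ 0.5811  0.2396 -0.0018] 0.8879
jar new+1 1 [ 0.382   0.2123 -0.0026] 0.1619
jar old 2 [0.3853 0.2147 0.0086] 1.2558
bottle new+1 1 [ 0.3651  0.3122 -0.0012] 0.1942
bottle old 2 [0.3692 0.3104 0.0118] 1.0659
10.35
```

View pics/boardb0.png

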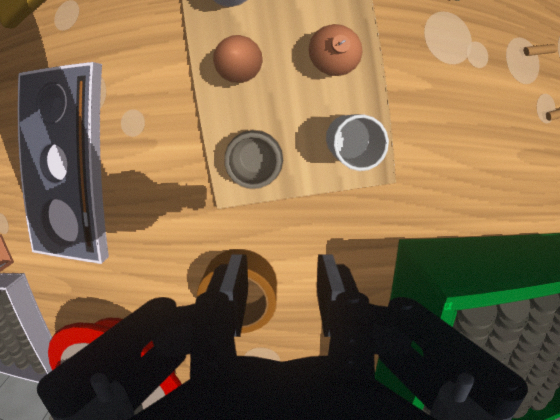

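The boardb0 view shows egg (238,58), bauble (335,50, collar on top), beaker (361,142) and pot (254,159) unobstructed. The scene+side triangulation already agreed with the stated heights to about 2 mm, so I'll refit x and y with z fixed on the unclipped masks.

Run:
```python
from h import *; import pickle
obs,_=pickle.load(open('obs.pkl','rb')); new=pickle.load(open('new.pkl','rb'))
R0={'bauble':(.464,.32),'egg':(.475,.226),'beaker':(.551,.339),'pinch_pot':(.571,.238),'jar':(.3856,.2149),'bottle':(.3695,.3106)}
for n in R0:
    for k,(c,m,T) in enumerate(obs[n]+new[n]):
        v,u=np.nonzero(m); b=np.r_[np.percentile(u,.3),np.percentile(v,.3),np.percentile(u,99.7),np.percentile(v,99.7)]
        f=lambda x: box(proj(c,pts(n)+np.r_[x,.012],T))-b
        s=least_squares(f,R0[n]); print(n,k,s.x.round(4),f(s.x).round(1),v.min())
```

```text
bauble 0 [0.4604 0.3185] [-0.5 -2.5  0.5  2.7] 223
bauble 1 [0.463  0.3183] [-0.8 -0.7  0.8  0.7] 107
bauble 2 [0.4626 0.3184] [-1.1 -0.7  1.1  0.6] 24
bauble 3 [0.4787 0.3185] [ -1.9 -16.2   2.3  15.4] 0
egg 0 [0.4703 0.2268] [-1.  -2.2  1.   2.3] 235
egg 1 [0.473  0.2268] [-0.9 -1.6  0.9  1.6] 121
egg 2 [0.473  0.2263] [-1.4 -0.7  1.4  0.7] 35
egg 3 [0.4847 0.2266] [ -0.8 -12.4   0.5  12.3] 0
beaker 0 [0.562  0.3151] [-17.9  -8.5  16.5  11.4] 303
beaker 1 [0.5511 0.3365] [-2.2 -2.4  2.1  2.4] 192
beaker 2 [0.5502 0.3366] [-1.6 -1.6  1.5  1.5] 114
beaker 3 [0.5507 0.3367] [-2.2 -1.9  2.1  2.2] 50
pinch_pot 0 [0.5706 0.2409] [-1.9  0.   1.8  0.1] 305
pinch_pot 1 [0.5711 0.2387] [-0.4 -0.4  0.4  0.4] 129
pinch_pot 2 [0.5698 0.239 ] [-0.9 -1.   0.9  1. ] 70
jar 0 [0.3857 0.2155] [-1.2 -1.4  1.3  1.4] 148
jar 1 [0.385 0.215] [-1.4 -1.1  1.5  1.2] 24
bottle 0 [0.3699 0.3107] [-1.  -1.   0.9  0.8] 140
bottle 1 [0.3686 0.3102] [-1.2 -0.7  1.   0.8] 11
```

All views agree to about 1–2 mm. Candidates (scene px): bauble (314,172), with the egg (302,182) the only similar thing, told apart by its collar. For the jar (276,177) the look-alikes are red (269,150) and turquoise (254,161) and (311,149). The bottle (290,161), beaker (342,177) and egg have no rivals, and the close views confirm these choices. I'll do the bauble first.

```bash
cat >> h.py <<'E'
OBJ=dict(bauble=(.4628,.3184),egg=(.473,.2266),beaker=(.5506,.3366),jar=(.3854,.2153),bottle=(.3693,.3105))
TIP=dict(bauble=.0106,egg=.0128,jar=.022,beaker=.024,bottle=.022)   # fingertips above the thing's underside
SEAT=dict(bauble=.015,egg=.012,jar=.004,beaker=.004,bottle=.004)
GRIP=dict(bauble=20,egg=20,jar=35,beaker=35,bottle=30)
OPEN=dict(bauble=.88,egg=.8,jar=.85,beaker=.85,bottle=.7)
def st(msg):
    s=ctrl.read_state(); print(msg,'t',round(s['clock'],2),'open',round(s['opening'],3),'grip',np.round(s['grip_force'],1),'F',np.round(s['contact_force'],1),'p',np.round(s['ee_pos'],4))
def pick(n,zb=.012):
    R=down(90); x,y=OBJ[n]; z=zb+TIP[n]+ctrl.tips_ahead
    ctrl.goto((x,y,z+.1),R); ctrl.set_gripper(OPEN[n]); st('above')
    if ctrl.move_l((x,y,z),R,vel=.12,threshold=12): st('BUMP'); raise SystemExit
    ctrl.set_gripper(0,GRIP[n]); st('gripped')
    ctrl.move_l((x,y,z+.11),R,vel=.15); st('lifted')
def place(n):
    t=PK[n][0]; R=down(90+TR[t][2]); x,y=pocket(n); z=SEAT[n]+TIP[n]+ctrl.tips_ahead
    ctrl.goto((x,y,z+.09),R); st('over')
    ctrl.move_l((x,y,z+.012),R,vel=.12); ctrl.dwell(.2); st('near')
    print('touch',ctrl.move_l((x,y,z-.002),R,vel=.02,threshold=3)); st('down')
    ctrl.set_gripper(OPEN[n]); st('open'); ctrl.move_l((x,y,z+.11),R,vel=.15); st('up')
E
python3 - <<'E'
from h import *
pick('bauble')
im,T=shot('wrist'); cv2.imwrite('pics/g1.png',im[:,:,::-1])
E
```

```text
above t 11.71 open 0.881 grip 0.0 F [0.2 0.2 0. ] p [0.4632 0.3183 0.296 ]
gripped t 13.03 open 0.592 grip 20.8 F [-0.1 -0.4  5.1] p [0.4633 0.3187 0.1972]
lifted t 13.91 open 0.587 grip 20.9 F [-0.5 -0.1 -0.5] p [0.4622 0.3181 0.3048]
```

View pics/g1.png

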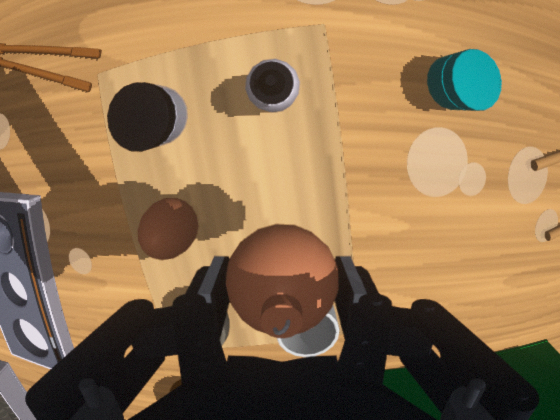

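The picture shows the bauble upright, held about mid-width between the pads at (282,280). Next I'll place it.

Run:
```python
from h import *
place('bauble')
im,T=shot('wrist'); cv2.imwrite('pics/p1.png',im[:,:,::-1])
```

```text
over t 16.07 open 0.589 grip 20.9 F [0.7 0.7 0.6] p [ 0.4564 -0.2703  0.289 ]
near t 17.07 open 0.589 grip 20.9 F [-0.1 -0.4  0.6] p [ 0.4565 -0.2714  0.2121]
touch True
down t 17.65 open 0.588 grip 21.2 F [1.1 0.7 2.5] p [ 0.4562 -0.2709  0.1992]
open t 18.02 open 0.883 grip 0.0 F [-0.  -0.2 -0.2] p [ 0.4554 -0.2705  0.1984]
up t 18.9 open 0.879 grip 0.0 F [-0.7 -0.3 -1.5] p [ 0.4556 -0.2707  0.308 ]
```

View pics/p1.png

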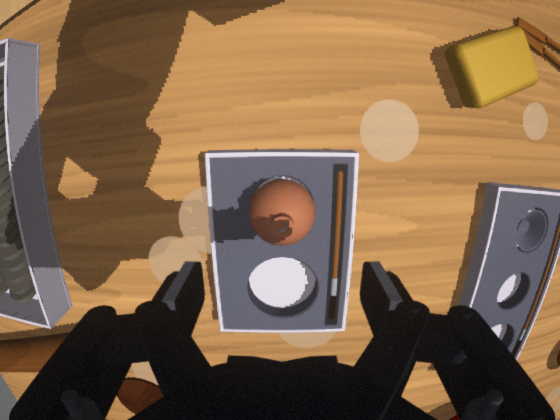

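The bauble sits upright in the dimple at (281,212), with contact made at the expected height. Next are the jar and then the egg.

Run:
```python
from h import *
pick('jar'); place('jar')
im,T=shot('wrist'); cv2.imwrite('pics/p2.png',im[:,:,::-1])
pick('egg')
im,T=shot('wrist'); cv2.imwrite('pics/g3.png',im[:,:,::-1])
a,b=[cv2.imread(f'pics/{n}.png') for n in('p2','g3')]
cv2.imwrite('pics/c2.png',cv2.hconcat([a[100:400,130:430],b[100:400,130:430]]))
```

```text
above t 20.96 open 0.847 grip 0.0 F [0.8 0.1 0.3] p [0.3859 0.2148 0.3074]
gripped t 22.27 open 0.57 grip 36.2 F [-0.8 -0.3  5.3] p [0.386  0.2155 0.2085]
lifted t 23.16 open 0.576 grip 36.3 F [-0.1 -0.6 -1.4] p [0.3847 0.2151 0.3163]
over t 25.02 open 0.572 grip 36.3 F [-0.  -0.2 -1.1] p [ 0.5342 -0.2731  0.2894]
near t 26.02 open 0.568 grip 36.3 F [ 0.8 -0.9 -1.3] p [ 0.5345 -0.2746  0.2126]
touch True
down t 26.57 open 0.567 grip 36.6 F [0.5 0.1 3.3] p [ 0.5339 -0.2743  0.2006]
open t 26.93 open 0.853 grip 0.0 F [-0.3  0.4 -0.7] p [ 0.5331 -0.2737  0.1992]
up t 27.81 open 0.85 grip 0.0 F [-0.2 -0.5 -0.7] p [ 0.5335 -0.274   0.3083]
above t 29.92 open 0.8 grip 0.0 F [ 0.9 -0.3 -0.7] p [0.4735 0.2259 0.2982]
gripped t 31.23 open 0.52 grip 20.4 F [ 1.1 -0.   6.2] p [0.4736 0.2268 0.1994]
lifted t 32.12 open 0.52 grip 20.6 F [ 0.4 -0.6 -0.7] p [0.4723 0.2264 0.307 ]
```

View pics/c2.png

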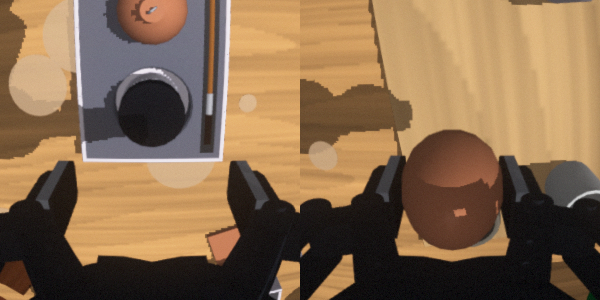

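The jar stands in the wide well, at (152,110) in the left crop. The egg is held upright between the pads, at (452,190) in the right crop. Next I'll place the egg, then do the bottle.

Run:
```python
from h import *
place('egg')
im,T=shot('wrist'); cv2.imwrite('pics/p3.png',im[:,:,::-1])
pick('bottle')
im,T=shot('wrist'); cv2.imwrite('pics/g4.png',im[:,:,::-1])
a,b=[cv2.imread(f'pics/{n}.png') for n in('p3','g4')]
cv2.imwrite('pics/c3.png',cv2.hconcat([a[100:400,130:430],b[100:400,130:430]]))
```

```text
over t 33.1 open 0.518 grip 20.6 F [-0.4  1.2 -0.1] p [ 0.4918 -0.007   0.2879]
near t 34.1 open 0.526 grip 20.6 F [ 0.3 -0.4 -0.7] p [ 0.4925 -0.0076  0.2112]
touch True
down t 34.63 open 0.524 grip 20.7 F [2.1 0.9 1.1] p [ 0.4922 -0.0076  0.1999]
open t 34.99 open 0.8 grip 0.0 F [-1.  -0.1 -0.5] p [ 0.4912 -0.0075  0.1993]
up t 35.87 open 0.801 grip 0.0 F [-1.   0.5 -0.7] p [ 0.4913 -0.0075  0.3073]
above t 37.45 open 0.701 grip 0.0 F [ 0.2 -0.8 -0.3] p [0.37   0.3098 0.3074]
gripped t 38.77 open 0.388 grip 30.0 F [-0.5  0.2  3.9] p [0.3698 0.3108 0.2084]
lifted t 39.66 open 0.39 grip 29.9 F [-0.3 -0.  -0.3] p [0.3687 0.3101 0.3162]
```

View pics/c3.png

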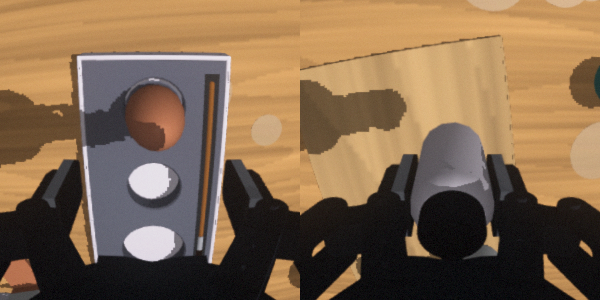

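The egg stands in its dimple, at (155,117) in the left crop, and the bottle is held upright, at (452,200) in the right crop. Next I'll place the bottle, then do the beaker.

Run:
```python
from h import *
place('bottle'); pick('beaker'); place('beaker')
ctrl.goto((.52,-.10,.42),down(90)); ctrl.dwell(.2)
im,T=shot('wrist'); cv2.imwrite('pics/fin.png',im[:,:,::-1])
for c in ('scene','side'): cv2.imwrite(f'pics/fin_{c}.png',ctrl.camera(c)[:,:,::-1])
b=cv2.imread('pics/fin_side.png')[130:360,110:430]; b=cv2.resize(b,None,fx=2.4,fy=2.4,interpolation=cv2.INTER_CUBIC); cv2.imwrite('pics/fs.png',b)
st('end')
```

```text
over t 41.12 open 0.386 grip 29.8 F [ 0.6 -1.  -0.9] p [ 0.5654 -0.0122  0.2892]
near t 42.12 open 0.387 grip 29.9 F [-0.5 -0.2 -0.2] p [ 0.5663 -0.0133  0.2126]
touch True
down t 42.68 open 0.385 grip 30.3 F [-0.4  1.   4.2] p [ 0.5656 -0.0131  0.2003]
open t 43.06 open 0.7 grip 0.0 F [-0.2  0.4 -0.6] p [ 0.5648 -0.013   0.1992]
up t 43.94 open 0.698 grip 0.0 F [-1.1  0.2 -1.1] p [ 0.5652 -0.0131  0.3084]
above t 45.54 open 0.85 grip 0.0 F [-0.5 -0.4 -0.4] p [0.5511 0.3356 0.3095]
gripped t 46.86 open 0.57 grip 36.4 F [0.3 0.5 4. ] p [0.5512 0.3369 0.2109]
lifted t 47.74 open 0.57 grip 36.2 F [-0.2  0.1 -1.3] p [0.55   0.3363 0.3179]
over t 49.12 open 0.571 grip 36.2 F [-0.1 -0.2 -0.6] p [ 0.6424 -0.0178  0.2913]
near t 50.12 open 0.569 grip 36.3 F [-0.7  0.6  0.1] p [ 0.6431 -0.0192  0.2148]
touch True
down t 50.66 open 0.569 grip 36.7 F [-0.6  0.2  3.9] p [ 0.6424 -0.019   0.2029]
open t 51.02 open 0.849 grip 0.0 F [ 0.6  0.3 -0.7] p [ 0.6415 -0.0189  0.2013]
up t 51.9 open 0.85 grip 0.0 F [-0.3 -0.2 -0.4] p [ 0.6419 -0.019   0.3102]
end t 53.01 open 0.85 grip 0.0 F [-0.  -0.3  0.2] p [ 0.5204 -0.0996  0.419 ]
```

View pics/fin.png

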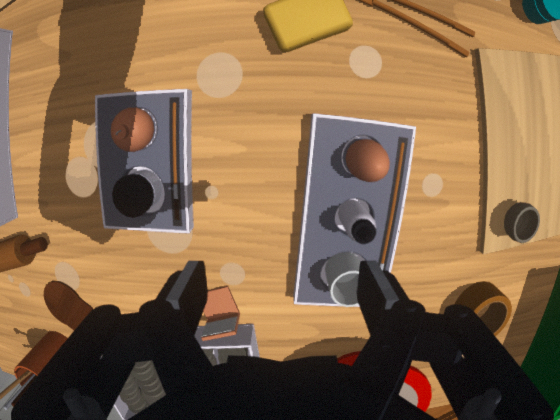

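View pics/fs.png

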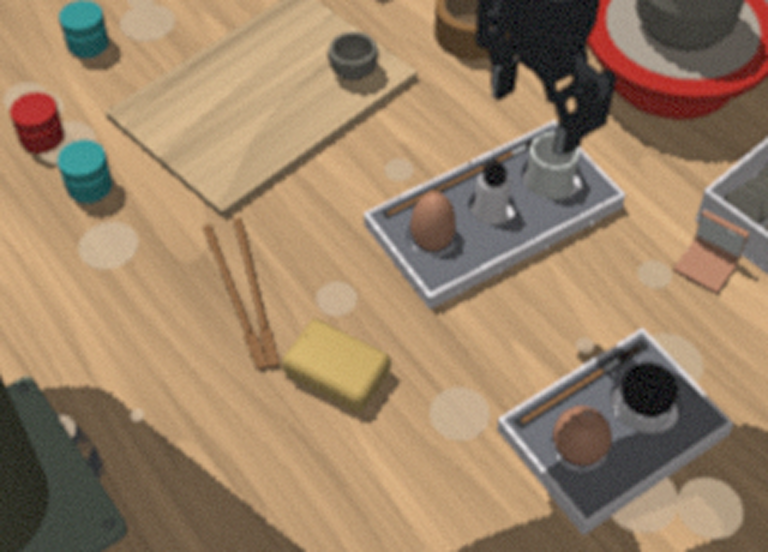

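Both trays are complete: bauble (133,130), jar (136,192), egg (366,160), bottle (357,222) and beaker (345,280), while the pot (522,222) and the tape (483,308) are where they were. A quick numeric check that the bauble's collar and the tops sit where upright things would have them.

Run:
```python
from h import *
im,T=shot('wrist')
H=dict(bauble=.056,egg=.067,jar=.048,bottle=.088,beaker=.06)
for n in H:
    p=pocket(n); q=proj('wrist',pts(n)+np.r_[p,SEAT[n]],T)
    d=[d for d in ctrl.outline_of(n,'wrist') if np.linalg.norm(d['uv']-q.mean(0))<30]
    b=None
    if d: v,u=np.nonzero(d[0]['pixels']); b=np.r_[u.min(),v.min(),u.max(),v.max()]
    print(n,'box exp',box(q).round(),'seen',b,'top',proj('wrist',np.r_[p,SEAT[n]+H[n]],T)[0].round())
```

```text
bauble box exp [111. 107. 155. 151.] seen [112 107 154 151] top [120. 131.]
egg box exp [345. 137. 388. 179.] seen [346 139 389 180] top [376. 163.]
jar box exp [113. 169. 165. 218.] seen [113 169 163 215] top [131. 198.]
bottle box exp [338. 199. 377. 242.] seen [338 200 376 242] top [369. 238.]
beaker box exp [324. 250. 372. 307.] seen [326 251 360 305] top [351. 290.]
```

All five match the upright, seated model within 1–3 px (the beaker's right edge is hidden by a finger), so I'm handing in.

```bash
python3 -c "
from plant import ctrl
print(ctrl.job_done())"
```

```text
the job is handed in; nothing more can be done
None
```

Both glazing kits are made up and the job is handed in at about 53 s on the robot's clock: all five pieces stand upright in their pockets by the last camera check, and the pinch pot, tape roll and look-alike jars were not touched.

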